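# Trip-test the sander's guard switch with the test blade

## Task

Check the sander's guard limit switch: press down the steel nose of the test blade lying flush in its wooden block so that it tips up, take it out, and with the blade alone push the switch's roller arm sideways along its channel until it trips, without driving it near its end stop; hold it tripped for about half a second. Then let the arm spring back and lay the blade flat in the open steel tray, not dropping it. Keep the gripper off the switch and its channel and leave everything else on the bench as it stands.

Things in the scene. Friction and masses are not known exactly. Their poses are not given: they have to be found in the camera images.
- holder: Fixed plywood block 160 x 72 x 58 mm (own x -77.5 to 82.5), origin on its underside; +x points away from the robot within 0.35 rad. Its pocket, open on top, spans x -62 to 68 and y -19 to 19 mm. Its floor is a ledge 14 mm below the block's top from x -62 to 18.6, then a well 52 mm below the top. The blade lies in it flush with the top, gaps beside it 4 mm: too narrow for fingers.
- blade: Loose bar 120 x 30 x 14 mm (x, y, z), 0.2 to 0.28 kg, origin at the centre of its underside, z out of its upper face. x runs to the nose end (x = 60); tail end x = -60. The nose from x = 16 on is steel, the stem lighter aluminium; centre of mass x = 16, just on the ledge. At the start it lies flat in the holder's pocket, +x as the holder's.
- blade_press (a point): Point on the blade's upper face at the nose, 10 mm from the nose end. Pressed 15 to 20 mm down (under 3 N) the blade overbalances: the nose drops to the well's floor and the stem stays tipped up, 40 to 65 degrees from level, tail 35 mm or more above the block.
- blade_grip (a point): Point inside the blade's stem, 18 mm from the tail end, midway in width and thickness. Once the blade is tipped up this stands over 30 mm above the block's top and can be gripped across the blade's 30 mm width (its y axis).
- station: Fixed grey steel channel, origin at the centre of its underside; its +x points away from the robot within 0.3 rad. Base 190 x 100 x 8 mm; two cheeks 6 mm thick, x -80 to 80, tops 115 mm above the bench, 44 mm clear between them (y -22 to 22), open on top and at both ends. A roller lever limit switch stands inside, clamped with its shaft anywhere from x -20 to 20: its place is not reported.
- lever (a joint): Angle of the switch's roller arm (rad): 0 upright, growing as it is pushed to the station's +x, its only way. Shaft 44 mm above the bench, along y; black roller 18 mm across, 16 mm wide, mid-channel, 55 mm above the shaft; housing 40 mm long, top 60 mm above the bench. Sprung back: 2.5 N to start, 4 to 7 N tripped. Trips at 0.45 (roller moved 24 mm); 0.85 is overdriven; stop 1.0.
- tray: Fixed open steel tray, 200 x 150 x 30 mm outside (x, y, z), walls and floor 5 mm, origin at the centre of its underside; empty.
- sole: loose cork foot sole, about 185 x 70 x 26 mm; a bystander, to be left where it is.
- sleeve: loose abrasive sleeve standing on end, 76 mm across, 70 mm high; a bystander, to be left where it is.
- jar: loose amber jar, 64 mm across, 85 mm high; a bystander, to be left where it is.
- brush: loose brush, 190 mm long; a bystander, to be left where it is.
- last: loose white plaster foot form, about 190 mm long, 100 mm high; a bystander, to be left where it is.
- wedge: loose cork block 70 x 50 x 18 mm; a bystander, to be left where it is.
- flange: loose steel flange ring, 52 mm across, 12 mm high; a bystander, to be left where it is.
There are look-alikes about, which are no part of the job. Leave any orange look-alike of the tray alone. Of the things that look like the blade, the smaller one is meant.

How it is judged (in metres and radians):
On the way, in this order (a step that is already met when the one before it is completed fails the run):
1. the blade is out of its pocket, clear above the block (z of blade in the frame of holder above 0.075 m), for 0.2 s.
2. the blade, not the gripper, holds the roller arm tripped, between 0.45 and 0.85 rad (value of joint lever between 0.45 and 0.85 rad and contact force between blade and station above 0.5 N), for 0.4 s.
At the end, for the whole second after the job is handed in: The roller arm has sprung back upright (under 0.08 rad) and the blade lies at rest in the tray: its origin within the tray's inside (90 mm along, 65 mm across from the middle) and under 45 mm above the bench, its length within about 20 degrees of level (value of joint lever below 0.08 rad and x of blade in the frame of tray between -0.09 and 0.09 m and y of blade in the frame of tray between -0.065 and 0.065 m and z of blade in the frame of tray below 0.045 m and angle between blade's own x axis and vertical above 1.2 rad and linear speed of blade below 0.02 m/s and angular speed of blade below 0.2 rad/s); the robot touches nothing.
It fails at once if the roller arm is driven near its end stop (0.85 rad or more) (value of joint lever above 0.85 rad).
It fails at once if the gripper touches the switch or its channel (over 1 N) (contact force between any of the fingers, the arm and station above 1 N).
It fails at once if the blade is dropped or thrown (faster than 0.9 m/s while out of the fingers) (linear speed of blade above 0.9 m/s and contact force between the fingers and blade below 0.1 N).
It fails at once if something else on the bench is shifted by more than 30 mm (distance of any of sole, sleeve, jar, brush, last, wedge, flange from where it was at the start of the episode above 0.03 m).
It also fails if it takes over 66 s, if anything falls off the work surface, if the arm or the gripper's body presses on something with over 40 N, if the wrist force passes 120 N, or if a joint passes its speed limit or range.

## Robot

A 6-joint arm with a two-finger parallel gripper is mounted at the origin on the work surface. World frame = base frame: x ahead of the robot, y to its left, z up, the work surface at z = 0. Lengths are in mm, angles in rad, forces in N, time in s.
With the tool pointing down it reaches from about 350 to 775 mm from the base axis. Payload 7.3 kg.
Tool frame: the origin (TCP) lies between the finger pads; the fingertips stand 25 mm ahead of it and the grasp point (between the pads) lies 6 mm ahead of it; z points along the fingers, y is the line along which they close (so a half turn about z gives the same grasp; the last joint's range is limited). The gripper opens to 92 mm and grips with 3 to 60 N. Pads are 19 mm wide; open, the fingers measure 130 mm over their backs; the gripper's body (75 mm by 190 mm) begins 47 mm behind the grasp point.
Start: joints at [-0.146, 0.342, 1.524, -0, 1.275, -0.146], TCP at [525.017, 0.02, 251.741] pointing down, gripper open.
Joint ranges: [-2.53, 2.53], [-0.77, 2.02], [0.04, 2.7], [-1, 4.14], [0.28, 2.66], [-3.11, 3.11]. Speed limits (rad/s): [2.57, 2.57, 3.14, 3.14, 3.14, 3.14].

## Interface

Orientations are given as [roll, pitch, yaw] about the fixed x, y, z axes, in that order (R = Rz(yaw) Ry(pitch) Rx(roll)).
In Python, from plant import bot gives the robot as it stands.
- The arm moves only by the tool play_rows, never from a script. Its argument "commands" is a list of rows, each an object of numbers: "x", "y", "z": the shift along the tool's x, y, z in m; "twist": the turn about the tool's z in degrees. In form: [{"x": .., "y": .., "z": .., "twist": ..}, ...]. A call has exactly 8 rows; each row is the pose to reach, as a shift and turn from the pose commanded when the call began, along the tool's axes at that moment; what a row does not reach only later rows make up. A row lasts 1/10 s, in which the tool goes at most 50 mm and 8.59 degrees, less where a joint would pass 70% of its speed; a pose out of reach is approached as far as the arm can. A call with a gripper value outside its range is refused whole. "jaw" is the closure, from 0 (fully open) to 1 (shut), set as the call begins (left out, the last holds). The fingers move at their own pace and stop on an object; the grip force is fixed at half the most. Time passes only in rows, so rows that repeat a pose let the fingers close, or fill a call up. It gives the time, the measured TCP pose, the force, the opening and the grip force at its end, in the units of the state.
- bot.get_obs(): the state, without advancing time (a new reading comes with each control period).
- bot.capture(name): name is "scene" or "side" or "wrist"; returns a dict with "pixels" (480x640x3 uint8, red, green, blue), "fx", "fy", "cx", "cy" (pixels), "eye" and "rotation" of the camera in the world. Camera axes: x right, y down, z forward; pixel columns grow to the right and rows downward; lengths in mm; the calibration is good to about 2 mm. A picture is of the moment at which its call begins. There is no depth.
- bot.close_job(): hands the job in; it is judged then, once.
The state is a dict: "time": time; "joint_positions": joint angles; "dq": joint speeds; "tau": joint torques, N m; "tool_pos": TCP position; "tcp_rot": TCP orientation; "contact_force": force on the tool from outside, world axes, zero at the start; "moment": the same for the moment, N m; "grip_width": finger opening in mm; "finger_force": force on a finger pad.
Only numpy, scipy, OpenCV 4.12 (cv2) and the standard library are available. Lean on these libraries where they do the work, as an engineer would, in place of code of your own. Each camera call takes 0.05 s, during which the arm holds its last target. There are 200 camera calls.

## Working session

There is one attempt and no reset: what is moved stays moved. The work goes in short steps, Python scripts to look and compute and a tool call to move; the robot and the scene stay as the last step left them, time stands still between calls to the robot, and variables do not carry over. Pictures are saved under pics/ and viewed, at most 10 in all, crops included, and the job is handed in when it is done.

Besides the shell and the picture viewer there is one more tool, called after "Emit:" as name(argument=value, ...), one argument or row to a line, values as JSON. play_rows: Moves the arm, as the interface text tells. Its arguments: {"type":"object","properties":{"commands":{"type":"array"},"jaw":{"type":"number"}},"required":["commands"]}

```bash
mkdir -p pics; cat > h.py <<'E'
import numpy as np,cv2,pickle
from scipy.spatial.transform import Rotation as R
from plant import bot
def snap(name,f):
    c=bot.capture(name); cv2.imwrite(f'pics/{f}.png',cv2.cvtColor(c['pixels'],cv2.COLOR_RGB2BGR)); pickle.dump(c,open(f'pics/{f}.pkl','wb')); return c
def load(f): return pickle.load(open(f'pics/{f}.pkl','rb'))
def ray(c,u,v):
    d=np.array([(u-c['cx'])/c['fx'],(v-c['cy'])/c['fy'],1.]); return np.array(c['eye'],float),np.array(c['rotation'])@d
def onz(c,u,v,z):
    e,d=ray(c,u,v); return e+d*(z-e[2])/d[2]
def proj(c,p):
    q=np.array(c['rotation']).T@(np.array(p,float)-c['eye']); return q[0]/q[2]*c['fx']+c['cx'],q[1]/q[2]*c['fy']+c['cy']
E
python3 - <<'E'
from h import *
a=[snap(n,n+'0') for n in('scene','side','wrist')]
for c in a: print(c['fx'],c['cx'],c['cy'],np.round(c['eye']),np.round(c['rotation'],3).tolist())
print(bot.get_obs())
E
```

```text
606.2481893487513 320.31323180592426 241.6709135332828 [ 983. -512. 1169.] [-2.571, 0.003, 0.778]
567.8484820023899 320.6276884009793 242.3674717757735 [  315. -1077.  1259.] [-2.413, -0.016, -0.147]
332.11941656773234 314.47641746004 243.38287146704602 [525.  75. 385.] [2.861, 0.001, 0.001]
{'time': 0.15, 'joint_positions': array([-1.45999010e-01,  3.42547547e-01,  1.52477732e+00, -4.60599466e-06,
        1.27544408e+00, -1.46008107e-01]), 'dq': array([ 0.00028532, -0.00276635, -0.00157807,  0.00112909, -0.00095841,
       -0.00121639]), 'tau': array([ 7.52666965e-04, -4.31470585e+01, -2.44352603e+01,  7.18239485e-02,
        5.38185902e-02, -1.32920518e-04]), 'tool_pos': array([5.24718781e+02, 6.28247504e-02, 2.51219542e+02]), 'tcp_rot': array([-3.14042823e+00, -1.66781275e-04,  1.57080667e+00]), 'contact_force': array([-0.53004239, -0.16966851,  0.29574475]), 'moment': array([ 0.01615532, -0.04631379, -0.02269916]), 'finger_force': 0.0, 'grip_width': 91.62626906553675}
```

View pics/scene0.png

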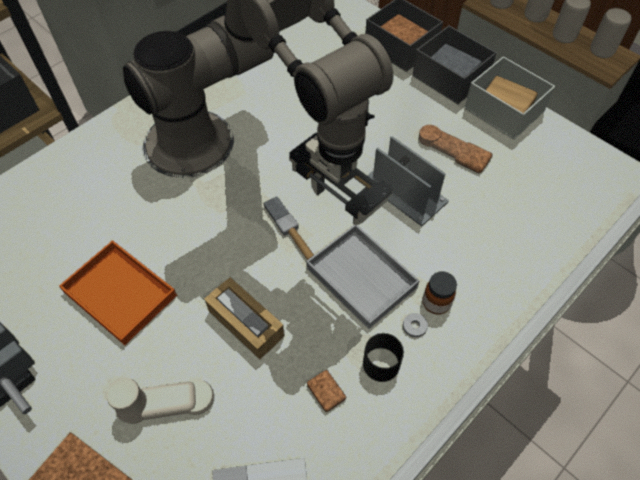

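View pics/side0.png

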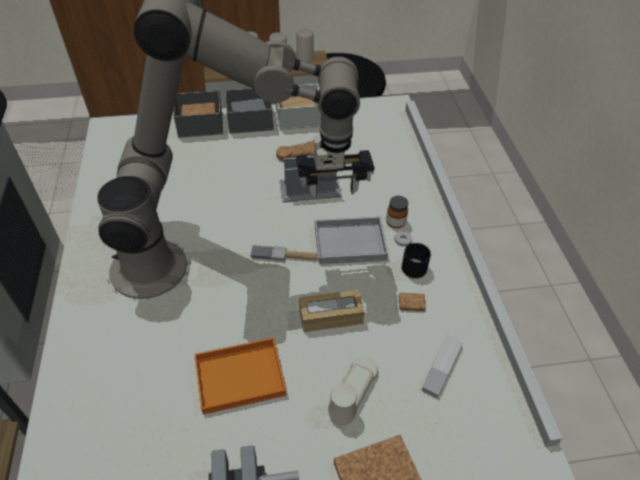

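The scene shows the blade in its wooden block at scene (242,312) / side (331,308). The look-alikes are a larger white/grey bar at scene (260,470) / side (442,366), and an orange tray at scene (118,290). The steel tray is at scene (362,275) and the switch channel at scene (410,185). I choose the bar in the block and check it close up.

```bash
sed -i "s/np.array(c\['rotation'\])/rot(c)/g" h.py; echo "
def rot(c): return R.from_euler('xyz',c['rotation']).as_matrix()" >> h.py
python3 - <<'E'
from h import *
s=cv2.imread('pics/scene0.png');d=cv2.imread('pics/side0.png');w=cv2.imread('pics/wrist0.png')
def cr(i,x,y,W,H,k): return cv2.resize(i[y:y+H,x:x+W],None,fx=k,fy=k,interpolation=cv2.INTER_CUBIC)
a=np.hstack([cr(s,195,270,100,75,4),cr(d,290,280,100,75,4)])
b=np.hstack([cr(w,0,0,640,480,0.625),cr(s,300,130,160,120,2.5)])
cv2.imwrite('pics/m1.png',np.vstack([a,b]))
for n in('scene0','side0'):
    c=load(n); print(np.round(proj(c,[525,0,251])))
    hsv=cv2.cvtColor(cv2.cvtColor(c['pixels'],cv2.COLOR_RGB2BGR),cv2.COLOR_BGR2HSV)
    p=onz(c,242,312,58) if n=='scene0' else onz(c,331,308,58); print('holder~',p)
    print('tray~',onz(c,362,275,5) if n=='scene0' else onz(c,351,241,5))
E
```

```text
[339. 199.]
holder~ [ 485.17208249 -238.10712462   58.        ]
tray~ [582.36448426  20.06790961   5.        ]
[333. 187.]
holder~ [ 485.02303151 -246.16815548   58.        ]
tray~ [589.85422861  21.19371315   5.        ]
```

View pics/m1.png

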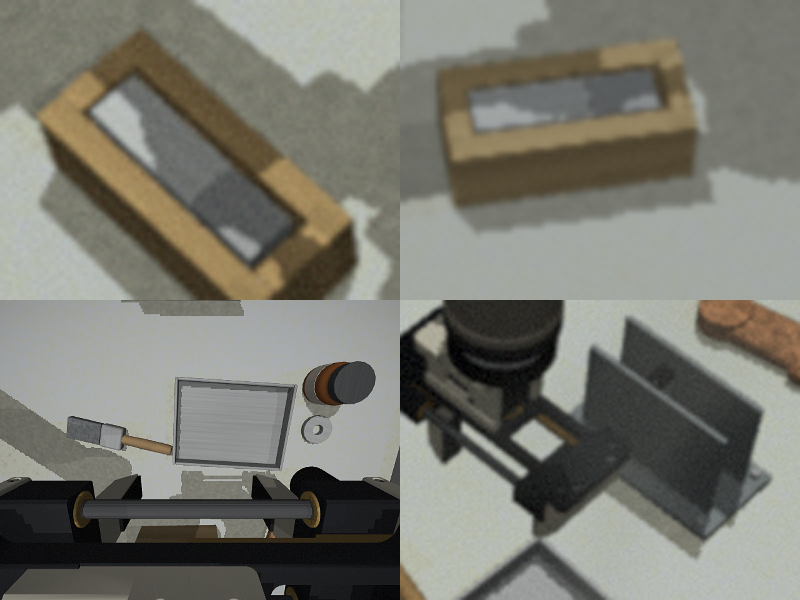

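The crop confirms the choice: a bar with a light stem and a darker steel nose, lying flush in the block with the nose away from the robot. The wrist picture shows the tray, jar, flange and brush.

```bash
python3 - <<'E'
from h import *
def fit(P,L,W):
    P=np.array(P); c=P.mean(0); ax=(P[1]-P[0]+P[2]-P[3])/2; print('c',np.round(c,1),'yaw',round(np.arctan2(ax[1],ax[0]),3),'len',np.round([np.linalg.norm(P[1]-P[0])-L,np.linalg.norm(P[2]-P[3])-L,np.linalg.norm(P[3]-P[0])-W,np.linalg.norm(P[2]-P[1])-W],1))
s,d,w=load('scene0'),load('side0'),load('wrist0')
f=lambda c,l,x0,y0,k,z:[onz(c,x0+(X+.5)/k-.5,y0+(Y+.5)/k-.5,z) for X,Y in l]
fit(f(s,[(135,70),(305,217),(252,268),(88,107)][0:0]+[(88,107),(252,268),(305,217),(135,70)],195,270,4,58),130,38)
fit(f(d,[(75,131),(263,106),(254,66),(70,88)],290,280,4,58),130,38)
fit(f(d,[(52,160),(297,118),(276,38),(37,71)],290,280,4,58),160,72)
fit(f(w,[(174,165),(283,168),(297,85),(175,77)],0,0,.625,30),200,150)
# tray via colour-free corners in scene / side (full px)
fit([onz(s,u,v,30) for u,v in[(307,264),(371,322),(418,283),(357,229)]],200,150)
fit([onz(d,u,v,30) for u,v in[(318,260),(387,261),(384,218),(316,220)]],200,150)
for p in([485,-242,58],[590,20,5]): print(p,proj(w,p))
E
```

```text
c [ 484.3 -234.6   58. ] yaw 0.016 len [-3.3 -5.6 -6.9 -0.8]
c [ 487.3 -233.8   58. ] yaw 0.016 len [-7.2 -8.4 -4.2 -5.8]
c [ 487.7 -232.6   58. ] yaw 0.05 len [ 0.3 -0.1 -1.9 -7.1]
c [586.2  18.8  30. ] yaw -0.045 len [-1.9 -1.5  0.4 -6.2]
c [589.4  12.9  30. ] yaw -0.043 len [ -7.6 -12.3  -5.2 -11.3]
c [586.5   6.7  30. ] yaw -0.121 len [-5.   6.   6.9 19.5]
[485, -242, 58] (np.float64(281.59865023640145), np.float64(420.32318438086554))
[590, 20, 5] (np.float64(371.6627490549643), np.float64(197.7500570446816))
```

Emit:
play_rows(
  commands=[
    {"x": -0.03, "y": -0.01, "z": 0, "twist": 8},
    {"x": -0.06, "y": -0.02, "z": 0, "twist": 16},
    {"x": -0.09, "y": -0.03, "z": 0, "twist": 24},
    {"x": -0.12, "y": -0.04, "z": 0, "twist": 32},
    {"x": -0.15, "y": -0.05, "z": 0, "twist": 40},
    {"x": -0.18, "y": -0.06, "z": 0, "twist": 48},
    {"x": -0.21, "y": -0.07, "z": 0, "twist": 56},
    {"x": -0.235, "y": -0.075, "z": 0, "twist": 64},
  ],
  jaw=0.5,
)

```text
time: 0.95
tool_pos: [449.0, -236.4, 251.6]
tcp_rot: [-3.141, 0.0, 0.447]
contact_force: [1.2, -0.2, -0.1]
grip_width: 46.0
finger_force: 0.0
```

Emit:
play_rows(
  commands=[
    {"x": 0, "y": 0, "z": 0, "twist": 7},
    {"x": 0, "y": 0, "z": 0, "twist": 14},
    {"x": 0, "y": 0, "z": 0, "twist": 20},
    {"x": 0, "y": 0, "z": 0, "twist": 24},
    {"x": 0, "y": 0, "z": 0, "twist": 24},
    {"x": 0, "y": 0, "z": 0, "twist": 24},
    {"x": 0, "y": 0, "z": 0, "twist": 24},
    {"x": 0, "y": 0, "z": 0, "twist": 24},
  ],
)

```text
time: 1.75
tool_pos: [450.0, -234.9, 251.7]
tcp_rot: [-3.142, -0.0, 0.036]
contact_force: [0.4, -0.2, 0.5]
grip_width: 45.9
finger_force: 0.0
```

```bash
python3 - <<'E'
from h import *
a=[snap(n,n+'1') for n in('scene','side','wrist')]
o=bot.get_obs(); print(o['tool_pos'],o['tcp_rot'],o['grip_width'],o['joint_positions'])
s=cv2.imread('pics/scene1.png');d=cv2.imread('pics/side1.png');w=cv2.imread('pics/wrist1.png')
def cr(i,x,y,W,H,k): return cv2.resize(i[y:y+H,x:x+W],None,fx=k,fy=k,interpolation=cv2.INTER_CUBIC)
cv2.imwrite('pics/m2.png',np.hstack([cr(w,80,0,500,500-20,1.25/1.25),np.vstack([cr(s,350,120,120,96,2.5),cr(d,270,130,100,80,3)])]))
print(a[2]['eye'],a[2]['rotation'])
E
```

```text
[ 450.04534836 -234.94353081  251.74601989] [ 3.14154854e+00 -1.29056475e-04  3.53952116e-02] 45.725830569115516 [-6.32215704e-01  3.10263129e-01  1.57059026e+00  4.75220634e-05
  1.26061061e+00  9.03170912e-01]
[ 524.91577732 -232.09699242  385.41915403] [ 2.86075893e+00  1.50624417e-04 -1.53471221e+00]
```

View pics/m2.png

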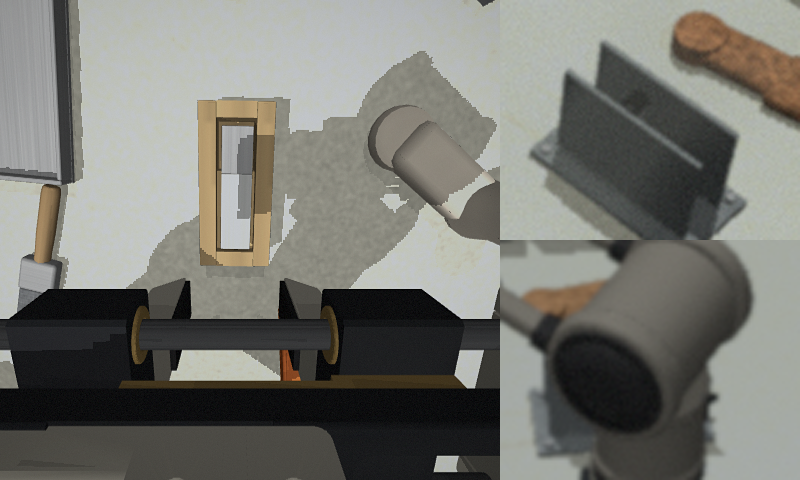

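The wrist picture shows the block with its top corners at wrist (280,265), (277,100), (355,101), (349,266), and the pocket at columns 296–335, rows 119–251. The channel is clear in the scene view.

```bash
cat >> h.py <<'E'
def fit(P,L,W):
    P=np.array(P); c=P.mean(0); ax=(P[1]-P[0]+P[2]-P[3])/2; print('c',np.round(c,1),'yaw',round(np.arctan2(ax[1],ax[0]),3),'len',np.round([np.linalg.norm(P[1]-P[0])-L,np.linalg.norm(P[2]-P[3])-L,np.linalg.norm(P[3]-P[0])-W,np.linalg.norm(P[2]-P[1])-W],1)); return c
E
python3 - <<'E'
from h import *
w=load('wrist1')
fit([onz(w,u,v,58) for u,v in[(349,266),(355,101),(277,100),(280,265)]],160,72)
fit([onz(w,u,v,58) for u,v in[(335.5,251.5),(335.5,119),(296,119),(296,251.5)]],130,38)
g=cv2.cvtColor(w['pixels'],cv2.COLOR_RGB2GRAY)
print(g[180,285:350]); print(g[95:125,315],g[245:256,315])
s=load('scene1')
for z in(115,):
  # cheek top ends, montage -> scene px
  for X,Y in[(101,42),(236,138),(68,71),(199,170)]: print(np.round(onz(s,350+X/2.5,120+Y/2.5,z),1))
for X,Y in[(30,155),(215,245),(245,200)]: print(np.round(onz(s,350+X/2.5,120+Y/2.5,8),1))
E
```

```text
c [ 486.3 -234.2   58. ] yaw 0.028 len [-0.1 -0.3  0.2 -0.8]
c [ 486.1 -234.7   58. ] yaw 0.037 len [-1.4 -1.4  2.8 -1.4]
[159 159 160 162 163 161 161 155 155 156 142  36 114 112 109 110 167 201
 198 197 197 199 197 198 198 198 196 198 197 197 198 200 200 203 125 132
 132 130 130 129 129 130 132 134 133 133 138 107 113  77  62 108 102 103
 103 104 105 104 104 104 106 106 106 103 100]
[195 192 129 134 136 147 157 155 155 156 158 157 156 157 156 156 156 156
 156 157 157 156 107  63  66  67  76  94  92  87] [199 198 201 200  29  49  75 165 159 157 156]
[418.4 288.1 115. ]
[579.  285.7 115. ]
[420.2 240.1 115. ]
[578.2 234.8 115. ]
[408.3 210.1   8. ]
[603.5 252.2   8. ]
[591.1 313.1   8. ]
```

```bash
python3 - <<'E'
from h import *
s=load('scene1');d=load('side1');w=load('wrist1')
for u,v in[(450,120),(455,170),(480,210)]: print('last wrist',np.round(onz(w,u,v,90)))
print('last scene',np.round(onz(s,120,385,100)),np.round(onz(s,212,395,20)),np.round(onz(s,180,385,45)))
E
```

```text
last wrist [ 551. -344.   90.]
last wrist [ 511. -355.   90.]
last wrist [ 476. -383.   90.]
last scene [ 456. -502.  100.] [ 560. -388.   20.] [ 511. -421.   45.]
```

Emit:
play_rows(
  commands=[
    {"x": 0.03, "y": -0.01, "z": 0.0, "twist": 0},
    {"x": 0.06, "y": -0.02, "z": 0.02, "twist": 0},
    {"x": 0.085, "y": -0.0315, "z": 0.04, "twist": 0},
    {"x": 0.085, "y": -0.0315, "z": 0.07, "twist": 0},
    {"x": 0.085, "y": -0.0315, "z": 0.1, "twist": 0},
    {"x": 0.085, "y": -0.0315, "z": 0.125, "twist": 0},
    {"x": 0.085, "y": -0.0315, "z": 0.14, "twist": 0},
    {"x": 0.085, "y": -0.0315, "z": 0.14, "twist": 0},
  ],
)

```text
time: 2.7
tool_pos: [532.6, -199.8, 109.4]
tcp_rot: [-3.139, 0.004, 0.035]
contact_force: [0.1, -0.1, 0.2]
grip_width: 45.9
finger_force: 0.0
```

Emit:
play_rows(
  commands=[
    {"x": 0, "y": 0, "z": 0.012, "twist": 0},
    {"x": 0, "y": 0, "z": 0.022, "twist": 0},
    {"x": 0, "y": 0, "z": 0.028, "twist": 0},
    {"x": 0, "y": 0, "z": 0.034, "twist": 0},
    {"x": 0, "y": 0, "z": 0.039, "twist": 0},
    {"x": 0, "y": 0, "z": 0.043, "twist": 0},
    {"x": 0, "y": 0, "z": 0.046, "twist": 0},
    {"x": 0, "y": 0, "z": 0.046, "twist": 0},
  ],
)

```text
time: 3.5
tool_pos: [533.7, -200.4, 65.4]
tcp_rot: [-3.141, 0.0, 0.035]
contact_force: [-0.0, -0.2, -0.2]
grip_width: 46.0
finger_force: 0.0
```

```bash
python3 - <<'E'
from h import *
o=bot.get_obs(); print(o['tool_pos'],o['contact_force'])
snap('side','side2');snap('scene','scene2');snap('wrist','wrist2')
s=cv2.imread('pics/scene2.png');d=cv2.imread('pics/side2.png');w=cv2.imread('pics/wrist2.png')
def cr(i,x,y,W,H,k): return cv2.resize(i[y:y+H,x:x+W],None,fx=k,fy=k,interpolation=cv2.INTER_CUBIC)
cv2.imwrite('pics/m3.png',np.hstack([np.vstack([cr(s,190,220,120,100,3),cr(d,280,230,120,100,3)]),cr(w,160,0,400,480,1.25)[:,:440]]))
E
```

```text
[ 533.71988948 -200.44810902   65.37825509] [-0.01878304 -0.15249514 -0.1986703 ]
```

View pics/m3.png

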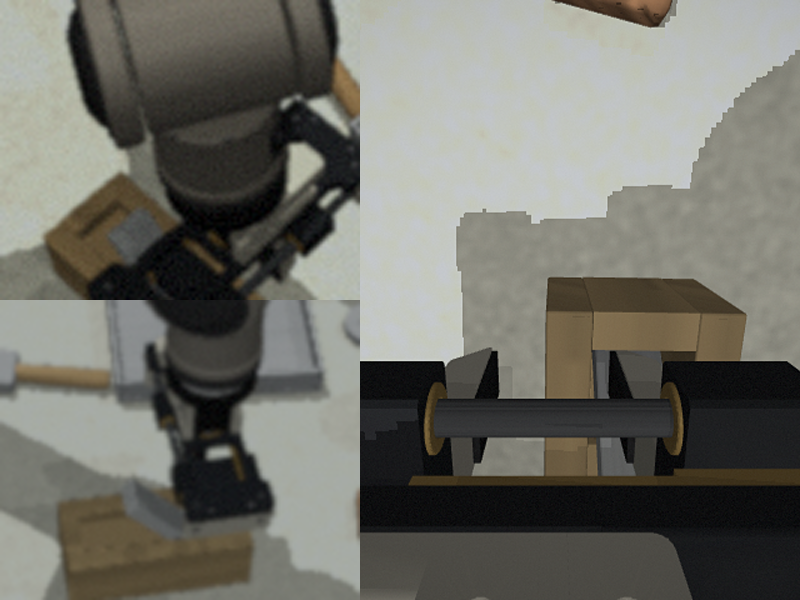

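The blade has tipped: the stem stands up out of the pocket in the side view, with no contact force. I'll lift off and centre over the block.

Emit:
play_rows(
  commands=[
    {"x": 0, "y": 0, "z": -0.02, "twist": 0},
    {"x": 0, "y": 0, "z": -0.05, "twist": 0},
    {"x": 0, "y": 0, "z": -0.09, "twist": 0},
    {"x": 0, "y": 0.0, "z": -0.12, "twist": 0},
    {"x": -0.02, "y": 0.015, "z": -0.13, "twist": 0},
    {"x": -0.05, "y": 0.033, "z": -0.13, "twist": 0},
    {"x": -0.05, "y": 0.033, "z": -0.13, "twist": 0},
    {"x": -0.05, "y": 0.033, "z": -0.13, "twist": 0},
  ],
)

```text
time: 4.45
tool_pos: [484.9, -235.6, 196.2]
tcp_rot: [3.141, -0.001, 0.033]
contact_force: [1.1, 0.4, -0.4]
grip_width: 45.9
finger_force: 0.0
```

```bash
python3 - <<'E'
from h import *
o=bot.get_obs(); print(o['tool_pos'],o['contact_force'])
snap('side','side3');snap('scene','scene3');snap('wrist','wrist3')
s=cv2.imread('pics/scene3.png');d=cv2.imread('pics/side3.png');w=cv2.imread('pics/wrist3.png')
def cr(i,x,y,W,H,k): return cv2.resize(i[y:y+H,x:x+W],None,fx=k,fy=k,interpolation=cv2.INTER_CUBIC)
cv2.imwrite('pics/m4.png',np.hstack([np.vstack([cr(s,190,240,100,100,3),cr(d,280,250,100,100,3)]),cr(w,160,0,400,480,1.25)]))
E
```

```text
[ 484.88671155 -235.5960646   196.19743137] [ 1.12361274  0.4338609  -0.36339121]
```

View pics/m4.png

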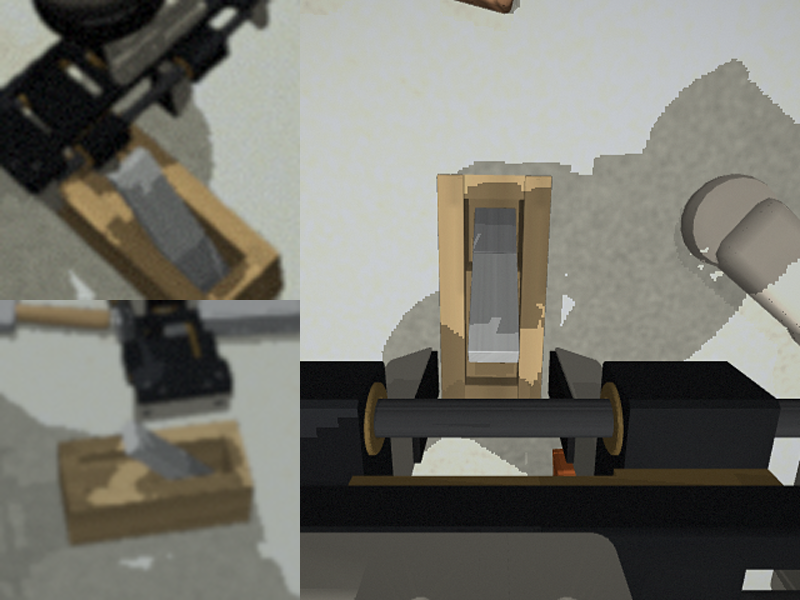

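The blade stands tipped in the pocket. In the wrist view its tail upper edge is at row 281 (cols 294–335) and its nose upper edge at row 166. I'll work out the tilt from the ledge/floor geometry and the tail ray.

```bash
python3 - <<'E'
from h import *
w=load('wrist3');d=load('side3')
yaw=.032; cy=np.array([483.7,-234.5,0])
H=lambda x,y,z: cy+R.from_euler('z',yaw).apply([x,y,z])
for t in np.radians([38,40,42,44,46,48,50,52,55,60]):
    u=np.array([np.cos(t),-np.sin(t)]);n=np.array([np.sin(t),np.cos(t)])
    nose=np.array([18.6,44])+u*38/np.sin(t)
    B=lambda bx,bz: nose+u*(bx-60)+n*bz
    q=[B(-60,14),B(-60,0),B(60,14)]
    g=B(-42,7)
    print(round(np.degrees(t)),'tail top/bot,nose top rows',[round(proj(w,H(p[0],0,p[1]))[1],1) for p in q],'side tail',np.round(proj(d,H(q[0][0],-15,q[0][1])),1),'grip',np.round(H(g[0],0,g[1]),1),'org',np.round(B(0,0)))
e=onz(w,(294.4+335.2)/2,281,115);print(e, onz(w,(473+518)/2/1.25+160-240,166,20))
E
```

```text
38 tail top/bot,nose top rows [np.float64(276.8), np.float64(281.6), np.float64(148.8)] side tail [324.  302.6] grip [ 474.9 -234.8   74.3] org [20. 43.]
40 tail top/bot,nose top rows [np.float64(278.6), np.float64(284.0), np.float64(152.2)] side tail [323.9 301.9] grip [ 474.  -234.8   76.9] org [18. 45.]
42 tail top/bot,nose top rows [np.float64(280.0), np.float64(286.0), np.float64(155.2)] side tail [323.9 301.2] grip [ 473.4 -234.8   79.5] org [16. 46.]
44 tail top/bot,nose top rows [np.float64(280.9), np.float64(287.5), np.float64(158.1)] side tail [324.1 300.6] grip [ 473.1 -234.8   81.9] org [15. 48.]
46 tail top/bot,nose top rows [np.float64(281.5), np.float64(288.7), np.float64(160.6)] side tail [324.4 299.9] grip [ 473.2 -234.8   84.2] org [14. 49.]
48 tail top/bot,nose top rows [np.float64(281.6), np.float64(289.5), np.float64(163.0)] side tail [324.7 299.3] grip [ 473.5 -234.8   86.5] org [13. 51.]
50 tail top/bot,nose top rows [np.float64(281.4), np.float64(290.0), np.float64(165.3)] side tail [325.2 298.7] grip [ 474.  -234.8   88.6] org [12. 52.]
52 tail top/bot,nose top rows [np.float64(280.9), np.float64(290.2), np.float64(167.3)] side tail [325.8 298. ] grip [ 474.7 -234.8   90.7] org [11. 53.]
55 tail top/bot,nose top rows [np.float64(279.4), np.float64(289.8), np.float64(170.2)] side tail [326.7 297.2] grip [ 476.1 -234.7   93.6] org [11. 55.]
60 tail top/bot,nose top rows [np.float64(275.4), np.float64(287.7), np.float64(174.5)] side tail [328.7 295.8] grip [ 479.3 -234.6   97.8] org [11. 58.]
[ 471.4954559  -235.53961106  115.        ] [ 544.53440202 -234.44139642   20.        ]
```

Emit:
play_rows(
  commands=[
    {"x": -0.006, "y": -0.001, "z": 0.02, "twist": 0},
    {"x": -0.011, "y": -0.001, "z": 0.04, "twist": 0},
    {"x": -0.011, "y": -0.001, "z": 0.06, "twist": 0},
    {"x": -0.011, "y": -0.001, "z": 0.08, "twist": 0},
    {"x": -0.011, "y": -0.001, "z": 0.09, "twist": 0},
    {"x": -0.011, "y": -0.001, "z": 0.1, "twist": 0},
    {"x": -0.011, "y": -0.001, "z": 0.1, "twist": 0},
    {"x": -0.011, "y": -0.001, "z": 0.1, "twist": 0},
  ],
)

```text
time: 5.4
tool_pos: [474.5, -234.7, 96.1]
tcp_rot: [3.141, -0.001, 0.035]
contact_force: [-0.8, 0.9, 0.8]
grip_width: 46.0
finger_force: 0.0
```

Emit:
play_rows(
  commands=[
    {"x": 0, "y": 0, "z": 0, "twist": 0},
    {"x": 0, "y": 0, "z": 0, "twist": 0},
    {"x": 0, "y": 0, "z": 0, "twist": 0},
    {"x": 0, "y": 0, "z": 0, "twist": 0},
    {"x": 0, "y": 0, "z": 0, "twist": 0},
    {"x": 0, "y": 0, "z": 0, "twist": 0},
    {"x": 0, "y": 0, "z": 0, "twist": 0},
    {"x": 0, "y": 0, "z": 0, "twist": 0},
  ],
  jaw=1,
)

```text
time: 6.2
tool_pos: [474.2, -234.9, 96.1]
tcp_rot: [3.141, -0.001, 0.035]
contact_force: [-0.4, -1.2, 5.7]
grip_width: 29.8
finger_force: 29.9
```

Emit:
play_rows(
  commands=[
    {"x": 0, "y": 0, "z": -0.008, "twist": 0},
    {"x": 0, "y": 0, "z": -0.02, "twist": 0},
    {"x": 0, "y": 0, "z": -0.04, "twist": 0},
    {"x": 0, "y": 0, "z": -0.06, "twist": 0},
    {"x": 0, "y": 0, "z": -0.085, "twist": 0},
    {"x": 0, "y": 0, "z": -0.11, "twist": 0},
    {"x": 0, "y": 0, "z": -0.135, "twist": 0},
    {"x": 0, "y": 0, "z": -0.15, "twist": 0},
  ],
)

```text
time: 7.0
tool_pos: [474.1, -234.6, 248.3]
tcp_rot: [3.14, -0.002, 0.035]
contact_force: [-0.0, -1.2, -1.8]
grip_width: 29.4
finger_force: 29.9
```

Emit:
play_rows(
  commands=[
    {"x": 0, "y": -0.02, "z": 0, "twist": 0},
    {"x": -0.01, "y": -0.05, "z": 0, "twist": 0},
    {"x": -0.02, "y": -0.09, "z": 0, "twist": 0},
    {"x": -0.04, "y": -0.13, "z": 0, "twist": 0},
    {"x": -0.06, "y": -0.17, "z": 0, "twist": 0},
    {"x": -0.08, "y": -0.21, "z": 0, "twist": 0},
    {"x": -0.09, "y": -0.24, "z": 0, "twist": 0},
    {"x": -0.09, "y": -0.25, "z": 0, "twist": 0},
  ],
)

```text
time: 7.8
tool_pos: [373.2, 14.4, 246.2]
tcp_rot: [-3.141, 0.001, 0.037]
contact_force: [0.9, 0.6, -1.9]
grip_width: 29.9
finger_force: 29.9
```

```bash
python3 - <<'E'
from h import *
o=bot.get_obs(); print(o['tool_pos'],o['contact_force'],o['grip_width'])
snap('side','side4');snap('scene','scene4');snap('wrist','wrist4')
s=cv2.imread('pics/scene4.png');d=cv2.imread('pics/side4.png');w=cv2.imread('pics/wrist4.png')
def cr(i,x,y,W,H,k): return cv2.resize(i[y:y+H,x:x+W],None,fx=k,fy=k,interpolation=cv2.INTER_CUBIC)
cv2.imwrite('pics/m5.png',np.hstack([np.vstack([cr(s,340,120,120,100,2.5),cr(d,260,130,120,140,2.5)]),w[:,100:600]])[:600])
E
```

```text
[373.1803006   14.39556183 246.2460671 ] [ 0.90968216  0.62815307 -1.87749923] 29.91207123370361Traceback (most recent call last):
  File "<stdin>", line 6, in <module>
    return _nx.concatenate(arrs, 1, dtype=dtype, casting=casting)
           ~~~~~~~~~~~~~~~^^^^^^^^^^^^^^^^^^^^^^^^^^^^^^^^^^^^^^^
ValueError: all the input array dimensions except for the concatenation axis must match exactly, but along dimension 0, the array at index 0 has size 600 and the array at index 1 has size 480
```

Emit:
play_rows(
  commands=[
    {"x": 0.003, "y": -0.02, "z": 0, "twist": 0},
    {"x": 0.006, "y": -0.06, "z": 0, "twist": 0},
    {"x": 0.01, "y": -0.1, "z": 0, "twist": 0},
    {"x": 0.014, "y": -0.14, "z": 0, "twist": 0},
    {"x": 0.018, "y": -0.18, "z": 0, "twist": 0},
    {"x": 0.022, "y": -0.22, "z": 0, "twist": 0},
    {"x": 0.026, "y": -0.24, "z": 0, "twist": 0},
    {"x": 0.026, "y": -0.247, "z": 0, "twist": 0},
  ],
)

```text
time: 8.75
tool_pos: [394.0, 260.8, 245.3]
tcp_rot: [3.141, 0.0, 0.036]
contact_force: [0.2, -0.1, -2.3]
grip_width: 30.0
finger_force: 29.9
```

```bash
cat >> h.py <<'E'
def cr(i,x,y,W,H,k): return cv2.resize(i[y:y+H,x:x+W],None,fx=k,fy=k,interpolation=cv2.INTER_CUBIC)
E
python3 - <<'E'
from h import *
o=bot.get_obs(); print(o['tool_pos'],o['contact_force'],o['grip_width'])
snap('side','side4');snap('scene','scene4');snap('wrist','wrist4')
s=cv2.imread('pics/scene4.png');d=cv2.imread('pics/side4.png');w=cv2.imread('pics/wrist4.png')
cv2.imwrite('pics/m5.png',np.hstack([np.vstack([cr(s,340,110,120,100,2.5),cr(d,260,110,120,140,2.5)[:350]]),cr(w,100,0,500,480,1.25)[:,:500]]))
E
```

```text
[393.95272682 260.81936217 245.28512493] [ 0.16058853 -0.11529149 -2.34538587] 29.97528631614333
```

View pics/m5.png

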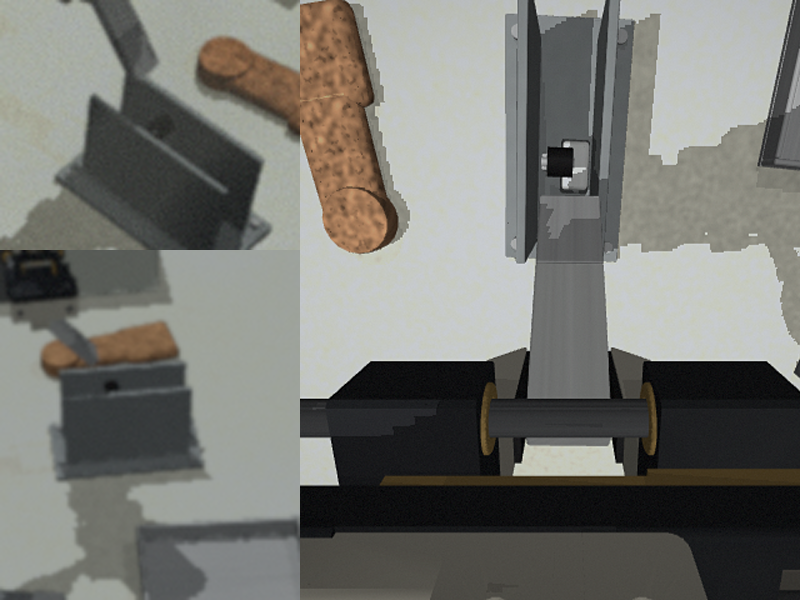

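The wrist view shows the black roller centred at wrist (308,130), the blade's nose upper edge at row 157 (cols 293–341), and base corners at about (264,11), (366,16), (270,206) and (352,209).

```bash
python3 - <<'E'
from h import *
w=load('wrist4')
P=[onz(w,100+(X-300)/1.25,Y/1.25,8) for X,Y in[(615,262),(633,18),(505,14),(512,258)]]
print(np.round(P,1)); fit(P,190,100)
g=cv2.cvtColor(w['pixels'],cv2.COLOR_RGB2GRAY)
m=(g<30).astype(np.uint8); m[:100]=0;m[160:]=0;m[:,:285]=0;m[:,335:]=0
n,l,st,ce=cv2.connectedComponentsWithStats(m); print(st[1:],ce[1:])
u=ce[1+np.argmax(st[1:,4])]
print('roller@99',onz(w,u[0],u[1],99),'@104',onz(w,u[0],u[1],104))
yaw=.036; T=np.array([393.95,260.82,245.3-6])
H=lambda x,z: T+R.from_euler('z',yaw).apply([x,0,z])
for t in np.radians([40,45,48,50,52,55]):
    for b in(-42,):
        f=lambda bx,bz:[(bx-b)*np.cos(t)+(bz-7)*np.sin(t),-(bx-b)*np.sin(t)+(bz-7)*np.cos(t)]
        print(round(np.degrees(t)),[np.round(proj(w,H(*f(*q))),1).tolist() for q in[(60,14),(16,14),(-60,14)]])
s=load('scene4')
for X,Y in[(120,75),(262,160),(88,97),(223,192)]: print(np.round(onz(s,340+X/2.5,110+Y/2.5,115),1))
E
```

```text
[[402.2 217.4   8. ]
 [593.7 216.3   8. ]
 [592.8 315.5   8. ]
 [402.6 310.4   8. ]]
c [497.8 264.9   8. ] yaw 0.01 len [ 1.5  0.3 -7.  -0.8]
[[309 114   1   2   2]
 [298 118  20  24 457]
 [308 143   1   2   2]
 [332 144   1   1   1]] [[309.         114.5       ]
 [307.44857768 129.18161926]
 [308.         143.5       ]
 [332.         144.        ]]
roller@99 [481.94177628 268.34316271  99.        ] @104 [481.69775119 268.23731835 104.        ]
40 [[312.4, 132.1], [312.2, 198.4], [311.8, 352.3]]
45 [[312.4, 142.5], [312.3, 202.8], [311.8, 350.2]]
48 [[312.5, 148.8], [312.3, 205.7], [311.8, 348.8]]
50 [[312.5, 153.0], [312.3, 207.7], [311.8, 347.8]]
52 [[312.6, 157.2], [312.3, 209.8], [311.8, 346.7]]
55 [[312.6, 163.6], [312.4, 213.1], [311.8, 345.0]]
[421.  276.7 115. ]
[577.5 289.  115. ]
[417.7 236.  115. ]
[575.5 236.8 115. ]
```

```bash
python3 - <<'E'
from h import *
w=load('wrist4');g=cv2.cvtColor(w['pixels'],cv2.COLOR_RGB2GRAY)
for r in(20,60,100,140): print(r,'L',g[r,262:296].tolist(),'R338+?',g[r,325:368].tolist())
E
```

```text
20 L [191, 194, 124, 132, 133, 130, 133, 131, 142, 164, 163, 166, 115, 129, 127, 128, 129, 129, 132, 118, 44, 41, 44, 44, 43, 41, 43, 40, 41, 113, 133, 133, 130, 131] R338+? [89, 87, 88, 86, 86, 87, 88, 88, 84, 83, 135, 134, 132, 133, 135, 89, 49, 54, 52, 53, 52, 83, 131, 130, 128, 128, 129, 127, 129, 99, 133, 132, 135, 131, 134, 81, 84, 82, 83, 83, 86, 85, 125]
60 L [197, 198, 125, 130, 132, 132, 132, 132, 131, 134, 134, 102, 121, 135, 134, 134, 135, 133, 140, 105, 35, 45, 45, 45, 44, 45, 45, 44, 45, 44, 63, 81, 90, 88] R338+? [90, 89, 91, 90, 90, 91, 90, 87, 141, 139, 140, 93, 51, 55, 54, 55, 54, 54, 44, 123, 137, 132, 133, 133, 133, 133, 112, 66, 87, 89, 87, 89, 89, 89, 90, 86, 90, 88, 87, 129, 147, 145, 143]
100 L [199, 198, 174, 133, 136, 137, 135, 137, 136, 136, 137, 104, 133, 137, 135, 138, 137, 136, 128, 61, 43, 44, 45, 46, 45, 46, 46, 44, 44, 65, 82, 82, 80, 82] R338+? [91, 94, 92, 92, 91, 91, 146, 143, 147, 96, 51, 56, 56, 56, 55, 54, 55, 129, 139, 136, 136, 134, 137, 133, 77, 92, 91, 92, 91, 91, 90, 91, 92, 92, 90, 89, 98, 142, 138, 138, 140, 141, 143]
140 L [201, 203, 174, 135, 137, 136, 136, 138, 137, 138, 140, 114, 137, 135, 135, 134, 133, 140, 111, 37, 44, 46, 44, 45, 42, 49, 44, 45, 53, 83, 81, 82, 83, 83] R338+? [132, 133, 131, 128, 126, 77, 95, 49, 37, 38, 37, 40, 39, 56, 93, 140, 135, 135, 133, 134, 138, 112, 92, 93, 92, 90, 92, 91, 91, 91, 91, 91, 91, 104, 148, 146, 144, 141, 140, 141, 143, 142, 142]
```

```bash
python3 - <<'E'
from h import *
w=load('wrist4')
for r,a,b in[(20,281.5,346.5),(60,281.5,344),(100,281,342),(140,280.5,339.5)]:
    A,B=onz(w,a,r,115),onz(w,b,r,115); print(np.round(A,1),np.round(B,1),'mid',np.round((A+B)/2,1),round(A[1]-B[1],1))
# blade nose edge, t=52: depth via plane z
for z in(155,160,165): print(z,np.round(onz(w,292.8,156.8,z),1),np.round(onz(w,340.8,156.8,z),1))
E
```

```text
[552.1 288.1 115. ] [553.7 243.1 115. ] mid [552.9 265.6 115. ] 45.0
[527.2 287.9 115. ] [528.8 243.3 115. ] mid [528.  265.6 115. ] 44.5
[500.8 288.  115. ] [502.4 243.2 115. ] mid [501.6 265.6 115. ] 44.8
[472.7 288.2 115. ] [474.3 243.5 115. ] mid [473.5 265.8 115. ] 44.7
155 [461.8 276.2 155. ] [462.9 244.9 155. ]
160 [462.  275.9 160. ] [463.  245.3 160. ]
165 [462.1 275.6 165. ] [463.2 245.7 165. ]
```

Emit:
play_rows(
  commands=[
    {"x": 0.003, "y": -0.004, "z": 0, "twist": 1},
    {"x": 0.006, "y": -0.0073, "z": 0, "twist": 2.1},
    {"x": 0.006, "y": -0.0073, "z": 0, "twist": 2.1},
    {"x": 0.006, "y": -0.0073, "z": 0.01, "twist": 2.1},
    {"x": 0.006, "y": -0.0073, "z": 0.023, "twist": 2.1},
    {"x": 0.006, "y": -0.0073, "z": 0.036, "twist": 2.1},
    {"x": 0.006, "y": -0.0073, "z": 0.048, "twist": 2.1},
    {"x": 0.006, "y": -0.0073, "z": 0.053, "twist": 2.1},
  ],
)

```text
time: 9.7
tool_pos: [397.6, 266.8, 191.1]
tcp_rot: [3.14, 0.002, -0.002]
contact_force: [-0.5, 0.3, -2.3]
grip_width: 29.3
finger_force: 29.9
```

```bash
cat >> h.py <<'E'
def roller(f):
    w=load(f);g=cv2.cvtColor(w['pixels'],cv2.COLOR_RGB2GRAY)
    u,v=proj(w,[485,266,99]); print('expect',round(u),round(v))
    m=(g<30).astype(np.uint8); m[int(v)+45:]=0;m[:,:int(u)-26]=0;m[:,int(u)+26:]=0
    n,l,st,ce=cv2.connectedComponentsWithStats(m)
    for i in range(1,n):
        if st[i,4]>60: print(st[i],ce[i],np.round(onz(w,*ce[i],99),1),np.round(onz(w,*ce[i],89),1))
E
python3 - <<'E'
from h import *
o=bot.get_obs(); print(o['tool_pos'],o['tcp_rot'],o['contact_force'],o['grip_width'])
snap('side','side5');snap('wrist','wrist5');roller('wrist5')
d=cv2.imread('pics/side5.png');w=cv2.imread('pics/wrist5.png')
cv2.imwrite('pics/m6.png',np.hstack([cr(d,260,110,100,120,4),cr(w,180,0,266,320,1.5)]))
E
```

```text
[397.62026673 266.76736038 191.08172407] [ 3.14036722e+00  2.42245914e-03 -1.80346585e-03] [-0.53857007  0.2742519  -2.33957013] 29.264843236611824
expect 316 127
[300 118  26  35 732] [312.20901639 132.03551913] [481.9 268.2  99. ] [482.3 268.3  89. ]
```

View pics/m6.png

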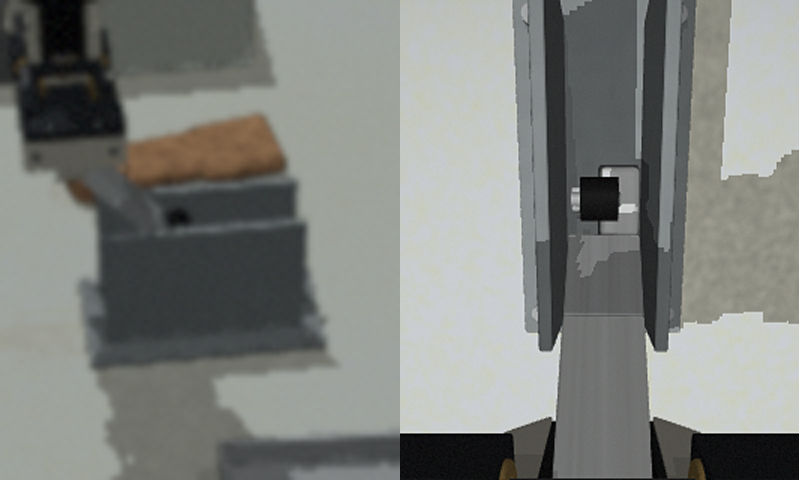

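The blade is centred in the channel and its nose is just short of the roller, which is at wrist (312,132), x ≈ 482. I'll push part way first, following the roller's arc.

Emit:
play_rows(
  commands=[
    {"x": 0.006, "y": 0, "z": 0, "twist": 0},
    {"x": 0.012, "y": 0, "z": 0, "twist": 0},
    {"x": 0.017, "y": 0, "z": 0, "twist": 0},
    {"x": 0.021, "y": 0, "z": 0.001, "twist": 0},
    {"x": 0.026, "y": 0, "z": 0.002, "twist": 0},
    {"x": 0.031, "y": 0, "z": 0.003, "twist": 0},
    {"x": 0.034, "y": 0, "z": 0.004, "twist": 0},
    {"x": 0.034, "y": 0, "z": 0.004, "twist": 0},
  ],
)

```text
time: 10.6
tool_pos: [434.1, 267.4, 190.0]
tcp_rot: [-3.141, -0.004, -0.002]
contact_force: [-2.1, -0.5, 5.7]
grip_width: 30.0
finger_force: 30.0
```

```bash
python3 - <<'E'
from h import *
o=bot.get_obs(); print(o['tool_pos'],o['contact_force'],o['grip_width'])
snap('wrist','wrist6');snap('side','side6');roller('wrist6')
w=load('wrist6'); g=cv2.cvtColor(w['pixels'],cv2.COLOR_RGB2GRAY); print(g[90:175:1,311].tolist())
E
```

```text
[434.0812799  267.42317508 189.96994563] [-2.13692167 -0.48988718  5.71518824] 29.95925030589385
expect 317 185
[302 145  25   9 225] [314. 149.] [508.5 267.9  99. ] [508.5 268.   89. ]
[94, 93, 93, 94, 94, 94, 92, 93, 94, 95, 95, 94, 93, 95, 95, 93, 95, 96, 94, 95, 98, 94, 96, 95, 93, 97, 92, 96, 95, 93, 95, 96, 94, 95, 93, 94, 95, 96, 95, 95, 95, 96, 94, 95, 96, 94, 95, 94, 94, 96, 95, 96, 96, 99, 97, 0, 7, 15, 10, 17, 23, 21, 22, 9, 47, 141, 130, 128, 129, 130, 131, 128, 130, 130, 131, 130, 129, 129, 128, 128, 128, 128, 128, 129, 130]
```

```bash
python3 - <<'E'
from h import *
a,b=load('wrist5'),load('wrist6')
print('far edge upright',onz(a,312,117.5,101)[0],'now',[onz(b,314,144.5,z)[0] for z in(100,95,90)])
print('near edge upright',onz(a,312,153.5,101)[0])
t=np.radians(52)
for w,T in((a,[398,267,185]),(b,[434.1,267.4,184])):
  for td in(50,52,54,56,58):
    t=np.radians(td); f=lambda bx,bz:[(bx+42)*np.cos(t)+(bz-7)*np.sin(t),0,-(bx+42)*np.sin(t)+(bz-7)*np.cos(t)]
    print(td,[round(proj(w,np.array(T)+f(*q))[1],1) for q in((60,14),(16,14))],np.round(np.array(T)+f(60,14)),np.round(np.array(T)+f(60,0)))
g=cv2.cvtColor(b['pixels'],cv2.COLOR_RGB2GRAY);print(g[195:230,315].tolist())
E
```

```text
far edge upright 490.5459599601823 now [np.float64(511.277491871203), np.float64(511.33820709661927), np.float64(511.3989223220355)]
near edge upright 468.6131929166559
50 [np.float64(153.3), np.float64(208.2)] [469. 267. 111.] [458. 267. 102.]
52 [np.float64(157.5), np.float64(210.3)] [466. 267. 109.] [455. 267. 100.]
54 [np.float64(161.8), np.float64(212.4)] [464. 267. 107.] [452. 267.  98.]
56 [np.float64(166.1), np.float64(214.6)] [461. 267. 104.] [449. 267.  97.]
58 [np.float64(170.3), np.float64(216.9)] [458. 267. 102.] [446. 267.  95.]
50 [np.float64(154.8), np.float64(209.3)] [505. 267. 110.] [494. 267. 101.]
52 [np.float64(159.0), np.float64(211.4)] [502. 267. 108.] [491. 267.  99.]
54 [np.float64(163.2), np.float64(213.6)] [500. 267. 106.] [488. 267.  97.]
56 [np.float64(167.5), np.float64(215.8)] [497. 267. 103.] [485. 267.  96.]
58 [np.float64(171.8), np.float64(218.0)] [494. 267. 101.] [482. 267.  94.]
[95, 98, 97, 94, 95, 96, 95, 96, 93, 96, 97, 95, 97, 117, 98, 127, 119, 119, 120, 123, 122, 123, 122, 122, 120, 121, 121, 122, 122, 121, 122, 122, 123, 121, 122]
```

Emit:
play_rows(
  commands=[
    {"x": 0.002, "y": 0, "z": 0.0025, "twist": 0},
    {"x": 0.004, "y": 0, "z": 0.005, "twist": 0},
    {"x": 0.006, "y": 0, "z": 0.007, "twist": 0},
    {"x": 0.008, "y": 0, "z": 0.009, "twist": 0},
    {"x": 0.008, "y": 0, "z": 0.009, "twist": 0},
    {"x": 0.008, "y": 0, "z": 0.009, "twist": 0},
    {"x": 0.008, "y": 0, "z": 0.009, "twist": 0},
    {"x": 0.008, "y": 0, "z": 0.009, "twist": 0},
  ],
)

```text
time: 11.5
tool_pos: [440.5, 267.3, 180.0]
tcp_rot: [-3.141, -0.001, -0.002]
contact_force: [-1.3, -0.2, 5.3]
grip_width: 29.5
finger_force: 30.0
```

```bash
python3 - <<'E'
from h import *
o=bot.get_obs(); print(o['tool_pos'],o['contact_force'],o['grip_width'])
b=snap('wrist','wrist7');roller('wrist7');snap('side','side7')
g=cv2.cvtColor(b['pixels'],cv2.COLOR_RGB2GRAY);c=g[:,313].astype(int);k=np.where(c<30)[0];k=k[k<200];print(k)
print('far',onz(b,314,k[0]-.5,90)[0], g[195:225,315].tolist())
E
```

```text
[440.53365538 267.33159431 179.97839724] [-1.32562338 -0.23811377  5.28553967] 29.481733353593867
expect 317 197
[302 137  25  17 406] [313.93103448 144.78078818] [517.2 267.8  99. ] [517.3 267.8  89. ]
[137 138 139 140 141 142 143 144 145 146 147 148 149 150 151 152 153]
far 522.3788176477626 [97, 96, 97, 96, 96, 97, 96, 95, 99, 96, 97, 96, 99, 118, 94, 127, 124, 123, 124, 123, 123, 122, 121, 121, 121, 122, 122, 121, 122, 122]
```

Roller moved 32 mm, θ ≈ 0.62: tripped and clear of 0.85. I'll hold a little longer, then retract along the arc.

Emit:
play_rows(
  commands=[
    {"x": 0, "y": 0, "z": 0, "twist": 0},
    {"x": 0, "y": 0, "z": 0, "twist": 0},
    {"x": 0, "y": 0, "z": 0, "twist": 0},
    {"x": 0, "y": 0, "z": 0, "twist": 0},
    {"x": -0.006, "y": 0, "z": -0.004, "twist": 0},
    {"x": -0.012, "y": 0, "z": -0.008, "twist": 0},
    {"x": -0.018, "y": 0, "z": -0.01, "twist": 0},
    {"x": -0.026, "y": 0, "z": -0.012, "twist": 0},
  ],
)

```text
time: 12.4
tool_pos: [413.2, 267.1, 191.3]
tcp_rot: [3.141, 0.002, -0.002]
contact_force: [-2.2, -0.1, -1.7]
grip_width: 29.4
finger_force: 30.0
```

Emit:
play_rows(
  commands=[
    {"x": -0.01, "y": 0, "z": 0, "twist": 0},
    {"x": -0.02, "y": 0, "z": 0, "twist": 0},
    {"x": -0.025, "y": 0, "z": -0.01, "twist": 0},
    {"x": -0.025, "y": 0, "z": -0.025, "twist": 0},
    {"x": -0.025, "y": 0, "z": -0.04, "twist": 0},
    {"x": -0.025, "y": 0, "z": -0.06, "twist": 0},
    {"x": -0.025, "y": 0, "z": -0.07, "twist": 0},
    {"x": -0.025, "y": 0, "z": -0.07, "twist": 0},
  ],
)

```text
time: 13.2
tool_pos: [390.1, 267.7, 263.4]
tcp_rot: [-3.14, -0.004, -0.002]
contact_force: [1.0, -0.3, -2.4]
grip_width: 30.0
finger_force: 30.0
```

```bash
python3 - <<'E'
from h import *
o=bot.get_obs(); print(o['tool_pos'],o['tcp_rot'],o['contact_force'],o['grip_width'])
b=snap('wrist','wrist8');roller('wrist8')
E
```

```text
[390.13068837 267.68552714 263.41589142] [-3.14001966e+00 -3.69588256e-03 -1.71245737e-03] [ 1.02653241 -0.3258592  -2.42402567] 30.014242501591273
expect 317 124
[305 117  19  31 407] [314.18181818 127.80589681] [481.8 268.3  99. ] [482.4 268.3  89. ]
```

The roller is back upright at x ≈ 482. Next, the tray.

Emit:
play_rows(
  commands=[
    {"x": 0.01, "y": 0.015, "z": 0, "twist": 0},
    {"x": 0.03, "y": 0.045, "z": 0, "twist": 0},
    {"x": 0.055, "y": 0.08, "z": 0, "twist": 0},
    {"x": 0.08, "y": 0.115, "z": 0, "twist": 0},
    {"x": 0.105, "y": 0.15, "z": 0, "twist": 0},
    {"x": 0.13, "y": 0.185, "z": 0, "twist": 0},
    {"x": 0.155, "y": 0.215, "z": 0, "twist": 0},
    {"x": 0.175, "y": 0.235, "z": 0, "twist": 0},
  ],
)

```text
time: 14.05
tool_pos: [564.7, 29.6, 260.2]
tcp_rot: [3.141, 0.002, -0.004]
contact_force: [-0.7, 1.4, -1.9]
grip_width: 29.7
finger_force: 30.0
```

Emit:
play_rows(
  commands=[
    {"x": 0.008, "y": 0.01, "z": 0, "twist": 0},
    {"x": 0.013, "y": 0.017, "z": 0, "twist": 0},
    {"x": 0.013, "y": 0.017, "z": 0.02, "twist": 0},
    {"x": 0.013, "y": 0.017, "z": 0.05, "twist": 0},
    {"x": 0.013, "y": 0.017, "z": 0.08, "twist": 0},
    {"x": 0.013, "y": 0.017, "z": 0.11, "twist": 0},
    {"x": 0.013, "y": 0.017, "z": 0.13, "twist": 0},
    {"x": 0.013, "y": 0.017, "z": 0.13, "twist": 0},
  ],
)

```text
time: 14.85
tool_pos: [574.3, 16.2, 128.6]
tcp_rot: [-3.141, 0.007, -0.001]
contact_force: [-1.8, -0.8, -2.8]
grip_width: 29.9
finger_force: 30.0
```

```bash
python3 - <<'E'
from h import *
o=bot.get_obs(); print(o['tool_pos'],o['tcp_rot'],o['contact_force'],o['grip_width'])
snap('wrist','wrist9');snap('side','side9');snap('scene','scene9')
s=cv2.imread('pics/scene9.png');d=cv2.imread('pics/side9.png');w=cv2.imread('pics/wrist9.png')
cv2.imwrite('pics/m7.png',np.hstack([np.vstack([cr(s,300,200,150,120,2),cr(d,280,180,150,120,2)]),w[:,100:600]]))
E
```

```text
[574.32274255  16.20091844 128.59246004] [-3.14064280e+00  7.34270815e-03 -5.46211746e-04] [-1.75160539 -0.81805622 -2.84031626] 29.925596313115225
```

View pics/m7.png

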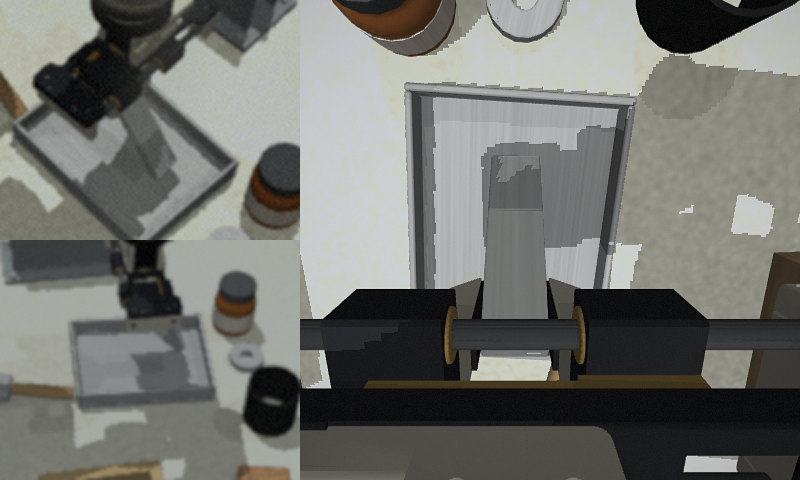

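The blade is over the steel tray: the nose is at wrist (415,157), inside the walls and near the middle. I'll lower it, laying it down along an arc.

Emit:
play_rows(
  commands=[
    {"x": 0, "y": 0, "z": 0.012, "twist": 0},
    {"x": 0, "y": 0, "z": 0.02, "twist": 0},
    {"x": 0, "y": 0, "z": 0.026, "twist": 0},
    {"x": 0, "y": 0, "z": 0.031, "twist": 0},
    {"x": -0.002, "y": 0, "z": 0.036, "twist": 0},
    {"x": -0.005, "y": 0, "z": 0.04, "twist": 0},
    {"x": -0.009, "y": 0, "z": 0.044, "twist": 0},
    {"x": -0.012, "y": 0, "z": 0.047, "twist": 0},
  ],
)

```text
time: 15.8
tool_pos: [565.3, 14.8, 86.0]
tcp_rot: [3.141, -0.002, -0.002]
contact_force: [-3.6, -0.9, 8.4]
grip_width: 30.2
finger_force: 30.0
```

Emit:
play_rows(
  commands=[
    {"x": -0.004, "y": 0, "z": 0.004, "twist": 0},
    {"x": -0.008, "y": 0, "z": 0.009, "twist": 0},
    {"x": -0.012, "y": 0, "z": 0.014, "twist": 0},
    {"x": -0.015, "y": 0, "z": 0.019, "twist": 0},
    {"x": -0.018, "y": 0, "z": 0.023, "twist": 0},
    {"x": -0.02, "y": 0, "z": 0.027, "twist": 0},
    {"x": -0.022, "y": 0, "z": 0.03, "twist": 0},
    {"x": -0.022, "y": 0, "z": 0.03, "twist": 0},
  ],
)

```text
time: 16.6
tool_pos: [543.0, 15.0, 54.5]
tcp_rot: [3.142, -0.0, -0.002]
contact_force: [-2.3, -1.7, 1.8]
grip_width: 29.7
finger_force: 30.0
```

```bash
python3 - <<'E'
from h import *
w=snap('wrist','wrist10');g=cv2.cvtColor(w['pixels'],cv2.COLOR_RGB2GRAY)
o=bot.get_obs();T=o['tool_pos']-[0,0,6];print(o['tool_pos'],o['contact_force'])
for td in(15,20,25,30,40,50,60):
    t=np.radians(td);f=lambda bx,bz:[(bx+42)*np.cos(t)+(bz-7)*np.sin(t),0,-(bx+42)*np.sin(t)+(bz-7)*np.cos(t)]
    print(td,[np.round(proj(w,T+f(*q)),1).tolist() for q in((60,14),(16,14))],'low corner z',round((T+f(60,0))[2],1))
print(g[90:290:2,412].tolist())
E
```

```text
[543.10852403  15.00337706  54.6263464 ] [-2.10877778 -0.89693837  1.35694562]
15 [[314.6, 87.2], [314.7, 187.7]] low corner z 15.5
20 [[314.6, 95.4], [314.7, 188.5]] low corner z 7.2
25 [[314.6, 104.2], [314.7, 190.2]] low corner z -0.8
30 [[314.6, 113.6], [314.7, 192.7]] low corner z -8.4
40 [[314.6, 133.4], [314.7, 199.7]] low corner z -22.3
50 [[314.6, 154.2], [314.7, 209.0]] low corner z -34.0
60 [[314.6, 175.5], [314.7, 220.0]] low corner z -43.2
[194, 193, 193, 192, 195, 192, 194, 194, 194, 194, 191, 189, 187, 186, 186, 184, 181, 180, 181, 183, 183, 184, 184, 187, 189, 187, 188, 191, 191, 193, 197, 121, 129, 130, 129, 128, 129, 126, 127, 125, 124, 122, 124, 124, 124, 125, 126, 125, 126, 127, 127, 126, 126, 125, 126, 127, 127, 128, 126, 126, 126, 125, 126, 125, 126, 123, 126, 126, 127, 127, 127, 127, 127, 129, 128, 127, 128, 128, 128, 126, 128, 128, 127, 128, 128, 130, 129, 127, 129, 130, 129, 127, 128, 129, 129, 130, 129, 130, 131, 133]
```

Emit:
play_rows(
  commands=[
    {"x": -0.001, "y": 0, "z": 0.003, "twist": 0},
    {"x": -0.002, "y": 0, "z": 0.006, "twist": 0},
    {"x": -0.003, "y": 0, "z": 0.009, "twist": 0},
    {"x": -0.004, "y": 0, "z": 0.012, "twist": 0},
    {"x": -0.005, "y": 0, "z": 0.015, "twist": 0},
    {"x": -0.005, "y": 0, "z": 0.017, "twist": 0},
    {"x": -0.005, "y": 0, "z": 0.017, "twist": 0},
    {"x": -0.005, "y": 0, "z": 0.017, "twist": 0},
  ],
)

```text
time: 17.45
tool_pos: [538.1, 15.1, 37.6]
tcp_rot: [-3.142, -0.0, -0.002]
contact_force: [-1.1, -0.9, 1.1]
grip_width: 29.9
finger_force: 30.0
```

```bash
python3 - <<'E'
from h import *
w=snap('wrist','wrist11');g=cv2.cvtColor(w['pixels'],cv2.COLOR_RGB2GRAY)
o=bot.get_obs();T=o['tool_pos']-[0,0,6];print(o['tool_pos'],o['contact_force'])
for td in(5,10,15,20,30):
    t=np.radians(td);f=lambda bx,bz:[(bx+42)*np.cos(t)+(bz-7)*np.sin(t),0,-(bx+42)*np.sin(t)+(bz-7)*np.cos(t)]
    print(td,[np.round(proj(w,T+f(*q)),1).tolist() for q in((60,14),(16,14))],'low corner z',round((T+f(60,0))[2],1))
print(g[60:240:2,315].tolist())
E
```

```text
[538.15458911  15.13642787  37.69554121] [-1.64450882 -0.46388318  1.45940516]
5 [[314.6, 74.1], [314.7, 189.3]] low corner z 15.8
10 [[314.6, 80.2], [314.7, 188.0]] low corner z 7.1
15 [[314.6, 87.4], [314.7, 187.8]] low corner z -1.5
20 [[314.6, 95.5], [314.7, 188.6]] low corner z -9.8
30 [[314.6, 113.7], [314.7, 192.8]] low corner z -25.4
[191, 190, 192, 191, 191, 191, 193, 192, 192, 192, 192, 192, 162, 172, 189, 189, 190, 189, 191, 190, 191, 190, 191, 189, 193, 192, 191, 192, 192, 192, 192, 192, 194, 193, 193, 194, 192, 193, 193, 193, 192, 195, 194, 194, 195, 195, 194, 197, 197, 196, 198, 197, 197, 197, 197, 198, 197, 198, 199, 198, 198, 197, 199, 199, 154, 207, 226, 226, 226, 226, 225, 225, 226, 158, 166, 165, 166, 165, 166, 164, 165, 165, 164, 166, 165, 165, 163, 165, 163, 166]
```

Emit:
play_rows(
  commands=[
    {"x": 0, "y": 0, "z": 0.001, "twist": 0},
    {"x": 0, "y": 0, "z": 0.002, "twist": 0},
    {"x": 0, "y": 0, "z": 0.003, "twist": 0},
    {"x": 0, "y": 0, "z": 0.004, "twist": 0},
    {"x": 0, "y": 0, "z": 0.004, "twist": 0},
    {"x": 0, "y": 0, "z": 0.004, "twist": 0},
    {"x": 0, "y": 0, "z": 0.004, "twist": 0},
    {"x": 0, "y": 0, "z": 0.004, "twist": 0},
  ],
)

```text
time: 18.3
tool_pos: [538.1, 15.1, 33.8]
tcp_rot: [3.142, -0.0, -0.002]
contact_force: [-2.4, -0.0, 2.1]
grip_width: 29.9
finger_force: 30.0
```

Emit:
play_rows(
  commands=[
    {"x": 0, "y": 0, "z": 0, "twist": 0},
    {"x": 0, "y": 0, "z": 0, "twist": 0},
    {"x": 0, "y": 0, "z": 0, "twist": 0},
    {"x": 0, "y": 0, "z": 0, "twist": 0},
    {"x": 0, "y": 0, "z": 0, "twist": 0},
    {"x": 0, "y": 0, "z": 0, "twist": 0},
    {"x": 0, "y": 0, "z": 0, "twist": 0},
    {"x": 0, "y": 0, "z": 0, "twist": 0},
  ],
  jaw=0.5,
)

```text
time: 19.1
tool_pos: [538.1, 15.1, 33.8]
tcp_rot: [-3.142, -0.0, -0.002]
contact_force: [0.3, -0.3, 0.1]
grip_width: 46.4
finger_force: 0.0
```

Emit:
play_rows(
  commands=[
    {"x": 0, "y": 0, "z": -0.01, "twist": 0},
    {"x": 0, "y": 0, "z": -0.03, "twist": 0},
    {"x": 0, "y": 0, "z": -0.06, "twist": 0},
    {"x": 0, "y": 0, "z": -0.1, "twist": 0},
    {"x": 0, "y": 0, "z": -0.14, "twist": 0},
    {"x": 0, "y": 0, "z": -0.18, "twist": 0},
    {"x": 0, "y": 0, "z": -0.2, "twist": 0},
    {"x": 0, "y": 0, "z": -0.2, "twist": 0},
  ],
)

```text
time: 19.9
tool_pos: [539.4, 15.0, 238.0]
tcp_rot: [3.141, -0.008, -0.002]
contact_force: [0.5, 0.4, -0.3]
grip_width: 46.0
finger_force: 0.0
```

```bash
python3 - <<'E'
from h import *
o=bot.get_obs(); print(o['tool_pos'],o['contact_force'],o['grip_width'])
snap('wrist','wrist12');snap('side','side12');snap('scene','scene12')
s=cv2.imread('pics/scene12.png');d=cv2.imread('pics/side12.png');w=cv2.imread('pics/wrist12.png')
cv2.imwrite('pics/m8.png',np.hstack([np.vstack([cr(s,300,120,200,160,1.5),cr(d,250,120,200,160,1.5)]),w[:,100:600]]))
E
```

```text
[539.43443684  14.97321132 238.01750538] [ 0.50950258  0.43302491 -0.34398226] 45.952159611667895
```

View pics/m8.png

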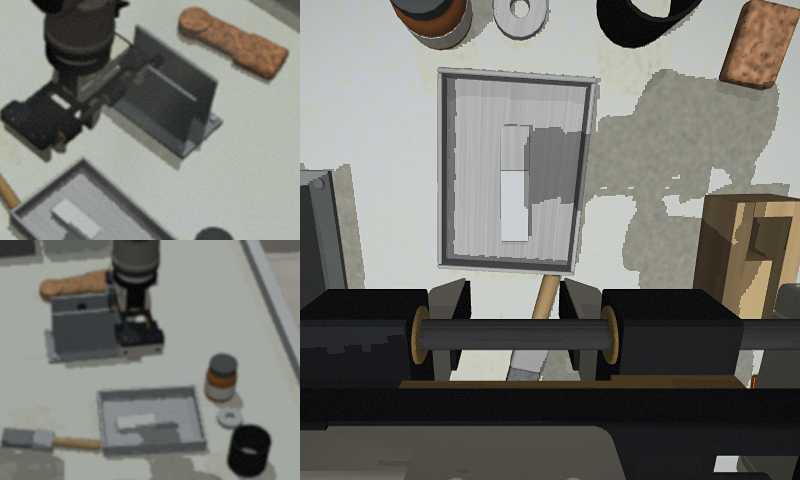

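The blade lies flat near the middle of the steel tray (wrist (315,183)), the gripper is clear of it, and everything else stands where it was. Handing in.

```bash
python3 -c "
from plant import bot
print(bot.close_job())"
```

```text
the job is handed in; nothing more can be done
None
```

The job is done and handed in, though the hand-in returned no verdict: the blade alone tripped the switch (about 0.62 rad by camera, held at least 0.5 s), the arm sprang back upright, and the blade lies flat in the steel tray.

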